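# Check out a serving board at the gift-shop counter

### The job

Check out the wooden serving board: slide it along the counter, flat and never lifted, until its round part lies wholly on the blue square tag-deactivator pad, then pick up the hand scanner, point it at the middle of the board's barcode label from about 10 cm away and hold it steady there for a good second. Lay the scanner gently back along its rest the way round it was, then slide the board, again flat, on to the green board-shaped packing mat so that it lies within the mat's outline, its handle on the mat's tongue. Leave the candle jar, the trinket box and the mug where they are.

Things in the scene. Friction and masses are not known exactly. Their poses are not given: they have to be found in the camera images.
- board: loose brown wooden serving board, 14 mm thick, about 0.3 kg, flat on the counter: a disc 130 mm across (too wide to grip) with a straight handle 30 mm wide that ends 150 mm from the disc's centre. Origin at the disc's centre on the underside; the handle lies along -x, +z up. It starts with the handle roughly towards the robot
- handle (a point): middle of the board's handle, at (-110, 0, 7) mm in the board's frame; can be gripped across y from above and dragged; free space on both sides
- label (a point): centre of the white barcode label (40 x 50 mm, black bars) on the board's upper face, at (15, 0, 15) mm in the board's frame
- pad: tag-deactivator pad: blue square with a black border, 180 x 180 mm, let in flush with the counter (nothing to catch on), fixed. Origin at its centre, x and y along its sides. The board's 130 mm disc fits on it with 25 mm to spare on each side; the handle may stick out
- mat: packing mat: green, flush with the counter, fixed, in the outline of the board: a disc 150 mm across with a tongue 50 mm wide that ends 158 mm from the disc's centre. Origin at the disc's centre; the tongue lies along -x, so a board placed right has the mat's position and yaw
- rest: scanner rest: fixed grey block with a black rubber top, 150 (x) x 70 (y) x 15 mm high. Origin at the centre of its underside, top at 15 mm; the scanner lies on it along x with its head towards +x
- scanner: loose hand scanner, 0.2 kg, lying flat on the rest: straight orange handle from x = -80 to 50 mm, 34 mm wide (y), 28 mm high; grey head from x = 45 to 95 mm, 62 mm wide, 44 mm high; a black nose slants down and forward from it. Origin on the handle's underside, below the grip point; +x towards the head, +z up. Parked, its origin is 15 mm above the rest's
- grip (a point): grip point on the scanner's handle at (0, 0, 14) mm in the scanner's frame, near its centre of mass; grip across y from above
- nose: the scanner's black nose, fixed to it. Origin at the centre of its red window, at (109, 0, 20) mm in the scanner's frame. Its +x axis is the line of sight, forward and 45 degrees downward while the scanner is level (scanner frame pitched 45 degrees about y). It is always on; to scan, the line of sight must pass through the label's middle
- candle: bystander: amber glass candle jar with a wooden cap, 72 mm across, 85 mm high; origin at the centre of its underside
- trinket_box: bystander: green glass trinket box with a steel lid, 84 x 84 mm, 67 mm high; origin at the centre of its underside
- cup: bystander: blue mug, 80 mm across, 85 mm high, its ear at +y; origin at the centre of its underside
Not all that is in view belongs to the job. Leave any turquoise look-alike of the scanner alone.

How it is judged:
By the outcome, as a careful person would: the job done as asked, in the order asked, and still so for the second after the job is handed in, with the robot touching nothing.
It also fails if it takes over 72 s, if anything falls off the work surface, if the arm or the gripper's body presses on something with over 40 N, if the wrist force passes 120 N, or if a joint passes its speed limit or range.

### The arm

A 6-joint arm with a two-finger parallel gripper is mounted at the origin on the work surface. World frame = base frame: x ahead of the robot, y to its left, z up, the work surface at z = 0. Lengths are in m, angles in rad, forces in N, time in s.
With the tool pointing down it reaches from about 0.3 to 0.85 m from the base axis. Payload 4.2 kg.
Tool frame: the origin (TCP) lies midway between the tips of the shut fingers; the grasp point (between the pads) lies grip_point_offset behind it (grip_point_offset is the distance from the TCP to the grasp point, in m); x points along the fingers, z is the direction in which the jaws open and shut, and the axes are right-handed (so a half turn about x gives the same grasp; the last joint's range is limited). The gripper opens to 91 mm and grips with 3 to 60 N. Pads are 32 mm wide; open, the fingers measure 118 mm over their backs; the gripper's body (76 mm by 178 mm) begins 60 mm behind the grasp point.
Start: joints at [1.228, 0.32, 1.565, -0, 1.257, -0.02], TCP at [0.182, 0.545, 0.214] pointing down, gripper open.
Joint ranges: [-3.11, 3.11], [-0.84, 2.01], [0.21, 2.61], [-1.34, 4.49], [0.05, 2.63], [-2.56, 2.56]. Speed limits (rad/s): [2.57, 2.57, 3.14, 3.14, 3.14, 3.14].

### API

Orientations are given as a unit quaternion [x, y, z, w].
In Python, from cell import sense, snapshot, finish_job, grip_point_offset gives the robot as it stands. The module is installed in compiled form; this text tells all that it offers.
- The arm moves only by the tool carry_out, never from a script. Its argument "targets" is a list that holds one entry, the list of rows, each a list of 7 numbers: the turn, a rotation vector about the tool's x, y, z in rad, then the shift along the tool's x, y, z in mm, then the opening, from -1 (shut) to 1 (fully open). In form: [[[ax, ay, az, tx, ty, tz, hand], ...]]. A call has 1 to 20 rows; each row is the pose to reach, as a shift and turn from the pose commanded when the call began, along the tool's axes at that moment; what a row does not reach only later rows make up. A row lasts 1/10 s, in which the tool goes at most 50 mm and 8.59 degrees, less where a joint would pass 70% of its speed; a pose out of reach is approached as far as the arm can. A call with a gripper value outside its range is refused whole. The fingers move at their own pace and stop on an object; "squeeze" is the grip in N (left out, the last holds). Time passes only in rows, so rows that repeat a pose let the fingers close. It gives the time, the measured TCP pose, the force and the opening at its end, in the units of the state.
- sense(): the state, without advancing time (a new reading comes with each control period).
- snapshot(name): name is "scene" or "side" or "wrist"; returns a dict with "img" (420x560x3 uint8, red, green, blue), "range_z" (420x560 float32, m along the optical axis (not along the pixel's ray), 0 where there is no reading), "K" (3x3 intrinsics, pixels), "k1" (the pictures are not rectified: a ray, as slopes to the right and down, at radius r is drawn at 1 + k1 r^2 times it, then the intrinsics apply), "view" (4x4, takes a point from world to camera coordinates). Camera axes: x right, y down, z forward; pixel columns grow to the right and rows downward; lengths in m; the calibration is good to about 2 mm. A picture is of the moment at which its call begins.
- finish_job(): hands the job in, once; it reports no verdict.
The state is a dict: "clock": time; "joint_positions": joint angles; "joint_vel": joint speeds; "joint_torque": joint torques, N m; "ee_pos": TCP position; "tool_rot": TCP orientation; "force": force on the tool from outside, world axes, zero at the start; "wrist_torque": the same for the moment, N m; "finger_gap": finger opening in m.
Only numpy, scipy, OpenCV 4.12 (cv2) and the standard library are available. Lean on these libraries where they do the work, as an engineer would, in place of code of your own. Each camera call takes 0.05 s, during which the arm holds its last target. There are 200 camera calls.

## Working session

There is one attempt and no reset: what is moved stays moved. The work goes in short steps, Python scripts to look and compute and a tool call to move; the robot and the scene stay as the last step left them, time stands still between calls to the robot, and variables do not carry over. Pictures are saved under pics/ and viewed, about 8 in all and at most 12, crops included, and the job is handed in when it is done.

Besides the shell and the picture viewer there is one more tool, called after "Call:" by a JSON object that holds its "fn" and its "kwargs". carry_out: Moves the arm, as the interface text tells. Its arguments: {"type":"object","properties":{"targets":{"type":"array","items":{"type":"array","items":{"type":"array","items":{"type":"number"}}}},"squeeze":{"type":"number"}},"required":["targets"]}

```bash
mkdir -p pics; cat > h.py <<'E'
import numpy as np, cv2
from cell import sense, snapshot, finish_job, grip_point_offset
from scipy.spatial.transform import Rotation as R
def ray(s,uv):
    uv=np.atleast_2d(np.asarray(uv,float)); K=s["K"]
    d=np.c_[(uv[:,0]-K[0,2])/K[0,0],(uv[:,1]-K[1,2])/K[1,1]]; x=d.copy()
    for _ in range(20): x=d/(1+s["k1"]*(x**2).sum(1,keepdims=True))
    V=np.asarray(s["view"]); Rt=V[:3,:3].T
    return -Rt@V[:3,3], np.c_[x,np.ones(len(x))]@V[:3,:3]
def on_z(s,uv,z):
    c,d=ray(s,uv); return c+d*((z-c[2])/d[:,2])[:,None]
def proj(s,P):
    V=np.asarray(s["view"]); p=np.atleast_2d(P)@V[:3,:3].T+V[:3,3]
    x=p[:,:2]/p[:,2:]; x=x*(1+s["k1"]*(x**2).sum(1,keepdims=True))
    return x*[s["K"][0,0],s["K"][1,1]]+s["K"][:2,2]
def cloud(s):
    h,w=s["range_z"].shape; g=np.mgrid[:h,:w]; uv=np.c_[g[1].ravel(),g[0].ravel()]
    c,d=ray(s,uv); return (c+d*s["range_z"].ravel()[:,None]).reshape(h,w,3)
def save(n,img): cv2.imwrite("pics/"+n+".png",cv2.cvtColor(img,cv2.COLOR_RGB2BGR))
E
python3 - <<'E'
from h import *
import pickle
st=sense(); print(st, grip_point_offset)
for n in ("scene","side","wrist"):
    s=snapshot(n); pickle.dump(s,open(n+".pkl","wb")); save(n+"0",s["img"]); print(n,s["K"],s["k1"],np.round(s["view"],3).tolist())
E
```

```text
{'clock': 0.0, 'joint_positions': array([ 1.22804913e+00,  3.20313377e-01,  1.56571335e+00, -1.23410364e-05,
        1.25740455e+00, -2.00113072e-02]), 'joint_vel': array([-0.00121013, -0.00083036,  0.00054317, -0.00034358, -0.00117967,
       -0.0001004 ]), 'joint_torque': array([-6.74910953e-04, -4.12465560e+01, -2.31972420e+01,  7.24968477e-02,
        4.58463735e-02, -1.63371656e-04]), 'ee_pos': array([0.18220067, 0.54481473, 0.21309464]), 'tool_rot': array([-0.41354348,  0.57437012,  0.41279825,  0.57330477]), 'force': array([-0.30048837,  0.35892796, -0.22906374]), 'wrist_torque': array([-0.05279656,  0.00288172,  0.00449113]), 'finger_gap': 0.09106967860612175} 0.0188
scene [[449.52363243   0.         280.30468733]
 [  0.         449.52363243 211.74862887]
 [  0.           0.           1.        ]] -0.14075200562239526 [[-0.794, 0.608, 0.002, 0.334], [0.324, 0.426, -0.844, -0.195], [-0.514, -0.67, -0.536, 1.774], [0.0, 0.0, 0.0, 1.0]]
side [[419.68467799   0.         280.46478019]
 [  0.         419.68467799 214.55359015]
 [  0.           0.           1.        ]] -0.032037753114477784 [[0.696, -0.718, 0.014, -0.306], [-0.535, -0.53, -0.658, 0.405], [0.48, 0.45, -0.753, 0.952], [0.0, 0.0, 0.0, 1.0]]
wrist [[371.61392037   0.         276.76934229]
 [  0.         371.61392037 211.89533133]
 [  0.           0.           1.        ]] -0.09625173635563819 [[0.318, 0.948, -0.001, -0.575], [0.92, -0.308, 0.244, -0.027], [0.231, -0.079, -0.97, 0.389], [0.0, 0.0, 0.0, 1.0]]
```

View pics/scene0.png

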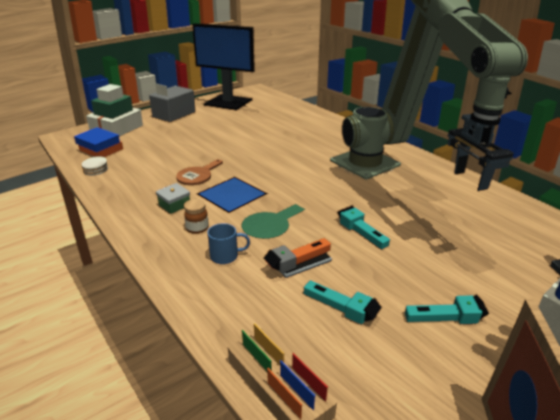

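View pics/side0.png

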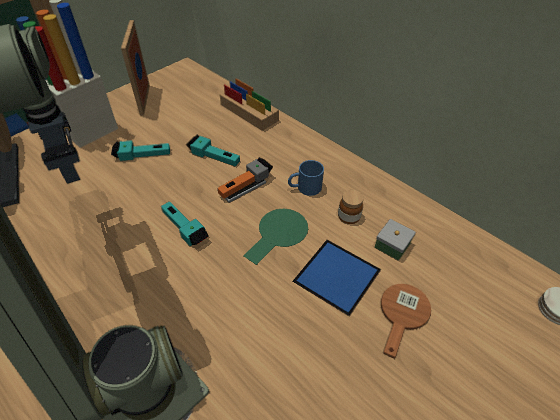

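Side view: the board is at (406,305) with its handle down to (392,350), pad at (337,276), mat at (284,228), orange scanner on the rest at (246,178). Bystanders: mug (310,178), candle (350,207), box (395,238). Three turquoise look-alikes are at (140,150), (213,150) and (185,222). The scanner I want is the only orange one, with a grey head and a grey/black rest. It shows at scene (298,256).

```bash
cat >> h.py <<'E'
def blob(s,lo,hi,box=None,k=3):
    m=cv2.inRange(cv2.cvtColor(s["img"],cv2.COLOR_RGB2HSV),lo,hi)
    if box is not None:
        b=np.zeros_like(m); b[box[1]:box[3],box[0]:box[2]]=255; m&=b
    m=cv2.morphologyEx(m,cv2.MORPH_CLOSE,np.ones((k,k)))
    cs,_=cv2.findContours(m,cv2.RETR_EXTERNAL,cv2.CHAIN_APPROX_NONE)
    return max(cs,key=cv2.contourArea)[:,0,:].astype(float)
def paddle(xy):
    # disc+handle outline: moments axis gives direction; disc from points far from handle end
    c=xy.mean(0); far=xy[np.argmax(np.linalg.norm(xy-np.median(xy,0),axis=1))]
    cen=np.median(xy,0)
    for _ in range(30):
        u=(cen-far)/np.linalg.norm(cen-far); rel=xy-cen
        d=xy[(rel@u)>-0.03]
        A=np.c_[2*d,np.ones(len(d))]; s=np.linalg.lstsq(A,(d**2).sum(1),rcond=None)[0]; cen=s[:2]
        r=np.sqrt(s[2]+cen@cen)
        a=xy-cen; h=xy[(a@-u>r+.015)&(a@-u<r+.065)]
        n=np.array([-u[1],u[0]]); lat=(h-cen)@n
        mid=(h[lat>0].mean(0)+h[lat<0].mean(0))/2; u2=(cen-mid)/np.linalg.norm(cen-mid); far=cen-u2*.15
    a=xy-cen
    return cen,r,np.degrees(np.arctan2(u2[1],u2[0])),(a@-u2).max(),np.ptp(lat)
E
python3 - <<'E'
from h import *
import pickle
S={n:pickle.load(open(n+".pkl","rb")) for n in("side","scene")}
s=S["side"]
hs=cv2.cvtColor(s["img"],cv2.COLOR_RGB2HSV)
for n,p in dict(board=(415,322),handle=(397,335),mat=(284,235),pad=(337,276),wood=(300,320),org=(235,187),grey=(258,167),rest=(245,195)).items(): print(n,hs[p[1],p[0]],np.round(cloud(s)[p[1],p[0]],3))
def rep(n,f,*a):
    try: print(n,f(*a))
    except Exception as e: print(n,"ERR",e)
for n,box in (("side",(370,270,445,365)),("scene",(170,155,230,190))):
    c=blob(S[n],(0,120,40),(12,255,255),box,7); rep("board "+n,paddle,on_z(S[n],c,.014)[:,:2])
for n,box in (("side",(235,200,315,270)),("scene",(235,200,310,240))):
    c=blob(S[n],(60,80,20),(88,255,255),box); rep("mat "+n,paddle,on_z(S[n],c,0)[:,:2])
for n,box in (("side",(285,235,385,320)),("scene",(190,170,275,215))):
    c=blob(S[n],(100,120,30),(125,255,255),box); xy=on_z(S[n],c,0)[:,:2].astype(np.float32); print("pad",n,cv2.minAreaRect(xy))
for n,box in (("side",(210,155,275,205)),("scene",(260,230,335,280))):
    c=blob(S[n],(3,150,60),(16,255,255),box); P=on_z(S[n],c,.043)[:,:2].astype(np.float32); print("scan",n,cv2.minAreaRect(P))
C=cloud(s)
for n,(u0,v0,u1,v1),zz in (("mug",(285,155,330,200),(.083,.088)),("candle",(335,185,368,225),(.08,.088)),("box",(372,218,418,262),(.05,.072)),("head",(240,152,278,185),(.052,.062)),("handle",(215,165,262,200),(.038,.047)),("resttop",(215,165,275,205),(.011,.018))):
    Q=C[v0:v1,u0:u1].reshape(-1,3); Q=Q[(Q[:,2]>zz[0])&(Q[:,2]<zz[1])]; print(n,len(Q),Q.mean(0).round(4) if len(Q) else 0, cv2.minAreaRect(Q[:,:2].astype(np.float32)) if len(Q)>3 else 0)
cr=s["img"][130:260,90:420]; save("crop",cv2.resize(cr,None,fx=2.4,fy=2.4,interpolation=cv2.INTER_CUBIC))
E
```

```text
board [ 13 147 146] [ 0.573 -0.347  0.015]
handle [ 12 149 154] [ 0.511 -0.334  0.016]
mat [70 98 99] [0.549 0.09  0.004]
pad [107 165 124] [ 0.551 -0.112 -0.001]
wood [ 16 116 158] [ 0.38  -0.129 -0.001]
org [ 10 189  85] [0.56  0.318 0.037]
grey [ 30   8 100] [0.66  0.315 0.061]
rest [ 16 116 172] [0.58  0.296 0.002]
board side (array([ 0.47794751, -0.3407586 ]), np.float64(0.02181278958371986), np.float64(-162.4110538998489), np.float64(0.1911327987831254), np.float64(0.10011989107176181))
board scene ERR zero-size array to reduction operation maximum which has no identity
mat side (array([0.57324389, 0.1166899 ]), np.float64(0.07242044649943453), np.float64(5.728367593264956), np.float64(0.15758934356814375), np.float64(0.04829882077507197))
mat scene (array([0.57212623, 0.1149448 ]), np.float64(0.065847769537849), np.float64(5.459590901091987), np.float64(0.15249761558775055), np.float64(0.03549198726380317))
pad side ((0.5533741116523743, -0.11018677055835724), (0.1667802631855011, 0.166576087474823), 8.05090045928955)
pad scene ((0.5508525371551514, -0.11309126019477844), (0.1
[... 590 characters left out ...]
 0.0561] ((0.7474132180213928, -0.16182979941368103), (0.08672559261322021, 0.08543238788843155), 7.552013874053955)
head 220 [0.6622 0.3188 0.0582] ((0.6692559719085693, 0.3230680823326111), (0.06535600125789642, 0.06897135078907013), 88.07463836669922)
handle 330 [0.5799 0.3285 0.0426] ((0.5863584280014038, 0.3340255916118622), (0.06169809401035309, 0.145827054977417), 78.61214447021484)
resttop 166 [0.5891 0.3079 0.0144] ((0.5839878916740417, 0.30768805742263794), (0.0603853240609169, 0.1604236215353012), 59.338653564453125)h.py:38: RuntimeWarning: Mean of empty slice.
  mid=(h[lat>0].mean(0)+h[lat<0].mean(0))/2; u2=(cen-mid)/np.linalg.norm(cen-mid); far=cen-u2*.15
  ret = um.true_divide(
```

View pics/crop.png

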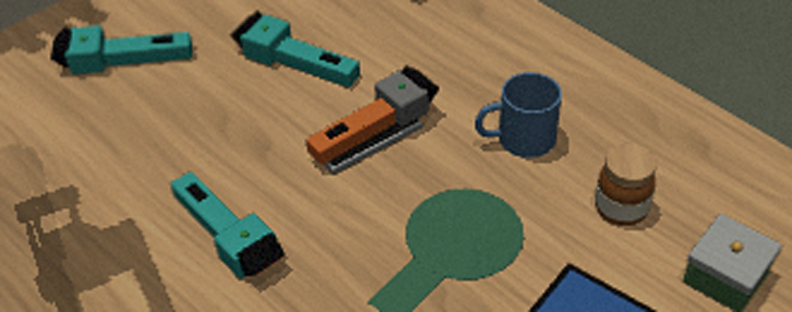

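The crop confirms it: only the scanner at crop (370,120), side (246,178), is orange with a grey head lying on the rest. The others are turquoise. Next I'll fix the board mask and plan the grasp.

```bash
cat >> h.py <<'E'
def down(yaw,jaw_turn=0):  # tool x down, tool z at world angle yaw
    x=np.array([0,0,-1.]); z=np.array([np.cos(yaw),np.sin(yaw),0]); return R.from_matrix(np.c_[x,np.cross(z,x),z])
def delta(p,rot,p0=None,r0=None):
    st=sense(); p0=st["ee_pos"] if p0 is None else p0; r0=R.from_quat(st["tool_rot"] if r0 is None else r0)
    return np.round(np.r_[(r0.inv()*rot).as_rotvec(), r0.inv().apply(np.array(p)-p0)*1000],4)
def board(s,box,k=5):
    return blob(s,(0,128,30),(14,255,255),box,k)
E
python3 - <<'E'
from h import *
import pickle
for n,box in (("side",(370,270,445,365)),("scene",(170,155,230,190))):
    s=pickle.load(open(n+".pkl","rb")); c=board(s,box)
    try: print(n,len(c),paddle(on_z(s,c,.014)[:,:2]))
    except Exception as e: print(e)
    if n=="side":
        C=cloud(s)[270:365,370:445].reshape(-1,3); C=C[(C[:,2]>.010)&(C[:,2]<.02)]; print(C[:,:2].min(0),C[:,:2].max(0))
st=sense(); r0=R.from_quat(st["tool_rot"]); print(r0.as_matrix().round(3))
E
```

```text
side 194 (array([ 0.47768804, -0.34111923]), np.float64(0.022325526758129505), np.float64(-162.40299868039648), np.float64(0.19272148514807808), np.float64(0.10007874746103235))
[ 0.45230763 -0.36577272] [ 0.66503056 -0.23856354]
scene 105 (array([ 0.60224911, -0.29114591]), np.float64(0.06721176151203097), np.float64(18.330629280085592), np.float64(0.15453625802023524), np.float64(0.04017729731641434))
[[-0.    -0.948  0.317]
 [-0.001  0.317  0.948]
 [-1.     0.    -0.001]]
```

```bash
python3 - <<'E'
t=open("h.py").read()
t=t.replace("c=xy.mean(0); far=xy[np.argmax(np.linalg.norm(xy-np.median(xy,0),axis=1))]\n    cen=np.median(xy,0)","M=cv2.moments((xy*1000).astype(np.float32)[:,None]); cen=np.array([M['m10'],M['m01']])/M['m00']/1000; far=xy[np.argmax(np.linalg.norm(xy-cen,axis=1))]")
open("h.py","w").write(t)
E
python3 - <<'E'
from h import *
import pickle
s=pickle.load(open("side.pkl","rb"))
cen,r,yaw,L,w=paddle(on_z(s,board(s,(370,270,445,365)),.014)[:,:2]); print(cen,r,yaw,L,w)
y=np.radians(yaw); h=cen-.11*np.array([np.cos(y),np.sin(y)]); print("handle",h)
for a in (yaw+90,yaw-90):
    rot=down(np.radians(a)); print(a,delta([h[0],h[1],.10],rot),delta([h[0],h[1],.001+.0],rot))
E
```

```text
[ 0.59878643 -0.30204847] 0.063916783599737 17.767323979644292 0.15381672184402229 0.030848656462780344
handle [ 0.49403304 -0.33561522]
107.76732397964429 [-6.329000e-01 -1.300000e-03 -4.000000e-04  1.142928e+02 -5.749680e+02
 -7.360613e+02] [-6.329000e-01 -1.300000e-03 -4.000000e-04  2.132927e+02 -5.749703e+02
 -7.359289e+02]
-72.23267602035571 [ 2.508700e+00 -6.000000e-04  1.700000e-03  1.142928e+02 -5.749680e+02
 -7.360613e+02] [ 2.508700e+00 -6.000000e-04  1.700000e-03  2.132927e+02 -5.749703e+02
 -7.359289e+02]
```

Call:
{"fn": "carry_out", "kwargs": {"targets": [[[2.509, 0, 0, 60, -575, -736, 1], [2.509, 0, 0, 60, -575, -736, 1], [2.509, 0, 0, 60, -575, -736, 1], [2.509, 0, 0, 60, -575, -736, 1], [2.509, 0, 0, 60, -575, -736, 1], [2.509, 0, 0, 60, -575, -736, 1], [2.509, 0, 0, 60, -575, -736, 1], [2.509, 0, 0, 60, -575, -736, 1], [2.509, 0, 0, 60, -575, -736, 1], [2.509, 0, 0, 60, -575, -736, 1], [2.509, 0, 0, 60, -575, -736, 1], [2.509, 0, 0, 60, -575, -736, 1], [2.509, 0, 0, 60, -575, -736, 1], [2.509, 0, 0, 60, -575, -736, 1], [2.509, 0, 0, 60, -575, -736, 1], [2.509, 0, 0, 60, -575, -736, 1], [2.509, 0, 0, 60, -575, -736, 1], [2.509, 0, 0, 60, -575, -736, 1], [2.509, 0, 0, 60, -575, -736, 1], [2.509, 0, 0, 60, -575, -736, 1]]], "squeeze": 25}}

```text
clock: 2.15
ee_pos: [0.4952, -0.3393, 0.1526]
tool_rot: [0.418, 0.57, -0.418, 0.571]
force: [0.0, 0.4, -0.1]
finger_gap: 0.0915
```

```bash
python3 - <<'E'
from h import *
import pickle
s=snapshot("wrist"); pickle.dump(s,open("w1.pkl","wb")); save("w1",s["img"])
st=sense(); print(st["ee_pos"],st["joint_positions"].round(3),R.from_quat(st["tool_rot"]).as_matrix().round(3).tolist())
E
```

```text
[ 0.49415354 -0.33667369  0.15267971] [-0.617  0.399  1.603  0.     1.141  0.646] [[-0.001, 0.953, 0.302], [0.001, 0.302, -0.953], [-1.0, -0.001, -0.001]]
```

View pics/w1.png

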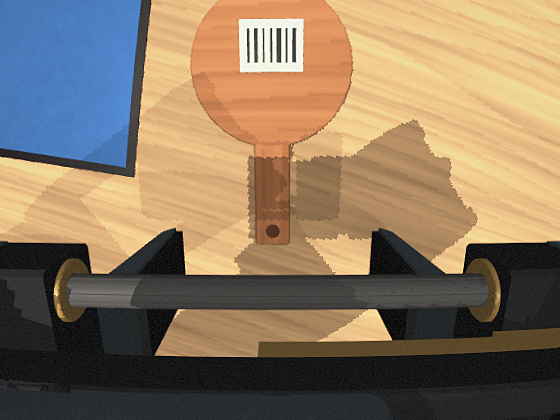

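Wrist view: the handle runs from (272,145) to (272,243), the label is centred near (271,45), and the pad corner is at (134,175).

```bash
python3 - <<'E'
from h import *
import pickle
s=pickle.load(open("w1.pkl","rb"))
c=blob(s,(100,0,150),(1,0,0)) if 0 else None
m=cv2.inRange(s["img"],(185,185,175),(255,255,255)); m[:10]=0; m[85:]=0; m[:,:225]=0; m[:,320:]=0
m=cv2.morphologyEx(m,cv2.MORPH_CLOSE,np.ones((15,15)))
cs,_=cv2.findContours(m,cv2.RETR_EXTERNAL,cv2.CHAIN_APPROX_NONE); q=max(cs,key=cv2.contourArea)[:,0,:]
rect=cv2.minAreaRect(on_z(s,q,.0145)[:,:2].astype(np.float32)); print("label",rect)
P=on_z(s,[[271.5,45.5],[257,235],[290,235],[255,165],[290,165],[272,244]],.014); print(P.round(4))
# disc sides
D=on_z(s,[[191,65],[353,65]],.014); print("width",D.round(4),np.linalg.norm(D[0]-D[1]))
lab=np.array(rect[0]); e=P[5,:2]; u=(lab-e)/np.linalg.norm(lab-e); yaw=np.arctan2(u[1],u[0]); print("dist",np.linalg.norm(lab-e),np.degrees(yaw))
cen=lab-.015*u; h=cen-.11*u; print("centre",cen,"handle",h)
print(delta([h[0],h[1],.002],down(yaw-np.pi/2)))
E
```

```text
label ((0.6146003603935242, -0.2966794967651367), (0.03938683122396469, 0.04998753219842911), 17.39936065673828)
[[ 0.6145 -0.2972  0.014 ]
 [ 0.4626 -0.3314  0.014 ]
 [ 0.4712 -0.3588  0.014 ]
 [ 0.5204 -0.3122  0.014 ]
 [ 0.5291 -0.34    0.014 ]
 [ 0.4586 -0.3463  0.014 ]]
width [[ 0.5818 -0.2405  0.014 ]
 [ 0.6203 -0.3631  0.014 ]] 0.12860169643561456
dist 0.16370558843352506 17.635110012447722
centre [ 0.60030528 -0.30122381] handle [ 0.49547471 -0.33454874]
[-5.000000e-04 -1.400000e-03  8.000000e-04  1.506802e+02  2.027600e+00
 -1.419100e+00]
```

Call:
{"fn": "carry_out", "kwargs": {"targets": [[[0, 0, 0, 50, 2, -1, 1], [0, 0, 0, 100, 2, -1, 1], [0, 0, 0, 130, 2, -1, 1], [0, 0, 0, 148, 2, -1, 1], [0, 0, 0, 148, 2, -1, 1], [0, 0, 0, 148, 2, -1, -1], [0, 0, 0, 148, 2, -1, -1], [0, 0, 0, 148, 2, -1, -1], [0, 0, 0, 148, 2, -1, -1], [0, 0, 0, 148, 2, -1, -1], [0, 0, 0, 148, 2, -1, -1], [0, 0, 0, 148, 2, -1, -1], [0, 0, 0, 148, 2, -1, -1]]], "squeeze": 25}}

```text
clock: 3.5
ee_pos: [0.4959, -0.3337, 0.0059]
tool_rot: [0.417, 0.571, -0.417, 0.571]
force: [-0.4, -1.0, -0.3]
finger_gap: 0.0301
```

```bash
python3 - <<'E'
from h import *
st=sense(); print(st["ee_pos"],st["finger_gap"],st["force"])
# target: board centre on pad, board yaw chosen = pad-ish 8deg
for yd in (17.6,8,0):
  y=np.radians(yd); u=np.array([np.cos(y),np.sin(y)]); h=np.array([.552,-.1115])-.11*u
  print(yd,h,delta([*h,st["ee_pos"][2]],down(y-np.pi/2)))
E
```

```text
[ 0.49586561 -0.33365844  0.00591084] 0.030135608521180933 [-0.42216117 -0.99146162 -0.25836853]
17.6 [ 0.44714903 -0.14476069] [ 2.700000e-03  2.000000e-04 -0.000000e+00 -4.520000e-02  1.120420e+01
 -1.947566e+02]
8 [ 0.44307051 -0.12680904] [ 1.702000e-01  2.000000e-04 -1.000000e-04 -4.950000e-02  1.279400e+01
 -2.130969e+02]
0 [ 0.442  -0.1115] [ 3.099000e-01  2.000000e-04 -1.000000e-04 -5.280000e-02  1.644260e+01
 -2.280033e+02]
```

Call:
{"fn": "carry_out", "kwargs": {"targets": [[[0.005, 0, 0, 0, 0.5, -7, -1], [0.017, 0, 0, 0, 1.3, -21, -1], [0.03, 0, 0, 0, 2.2, -37, -1], [0.043, 0, 0, 0, 3.2, -53, -1], [0.056, 0, 0, 0, 4.2, -70, -1], [0.07, 0, 0, 0, 5.2, -87, -1], [0.083, 0, 0, 0, 6.2, -104, -1], [0.097, 0, 0, 0, 7.3, -121, -1], [0.11, 0, 0, 0, 8.3, -138, -1], [0.124, 0, 0, 0, 9.3, -155, -1], [0.137, 0, 0, 0, 10.3, -172, -1], [0.15, 0, 0, 0, 11.3, -188, -1], [0.16, 0, 0, 0, 12, -201, -1], [0.167, 0, 0, 0, 12.5, -209, -1], [0.17, 0, 0, 0, 12.8, -213, -1], [0.17, 0, 0, 0, 12.8, -213, -1], [0.17, 0, 0, 0, 12.8, -213, -1]]]}}

```text
clock: 5.2
ee_pos: [0.4424, -0.1263, 0.0059]
tool_rot: [0.464, 0.534, -0.464, 0.533]
force: [-1.1, 2.9, 1.3]
finger_gap: 0.0299
```

```bash
python3 - <<'E'
from h import *
import pickle
st=sense(); print(st["ee_pos"],st["finger_gap"],st["force"],st["joint_positions"].round(3))
s=snapshot("side"); pickle.dump(s,open("side2.pkl","wb")); save("side2",cv2.resize(s["img"][120:330,180:460],None,fx=2.5,fy=2.5))
E
```

```text
[ 0.44243886 -0.12629294  0.00586041] 0.02986329694263734 [-1.05158727  2.86524477  1.25994806] [-3.030e-01  3.920e-01  2.093e+00  1.000e-03  6.580e-01  1.126e+00]
```

View pics/side2.png

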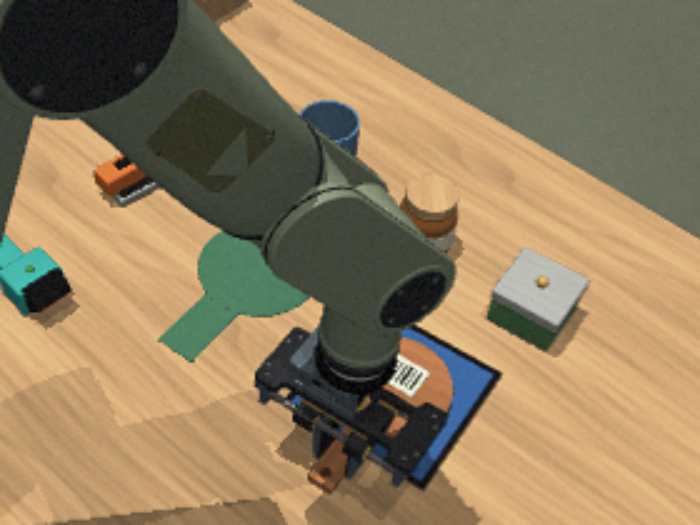

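The disc looks to be inside the pad. I'll release, rise and verify with the wrist camera.

Call:
{"fn": "carry_out", "kwargs": {"targets": [[[0, 0, 0, 0, 0, 0, 1], [0, 0, 0, 0, 0, 0, 1], [0, 0, 0, 0, 0, 0, 1], [0, 0, 0, 0, 0, 0, 1], [0, 0, 0, 0, 0, 0, 1], [0, 0, 0, -20, 0, 0, 1], [0, 0, 0, -60, 0, 0, 1], [0, 0, 0, -110, 0, 0, 1], [0, 0, 0, -160, 0, 0, 1], [0, 0, 0, -200, 0, 0, 1], [0, 0, 0, -200, 0, 0, 1]]]}}

```text
clock: 6.35
ee_pos: [0.4465, -0.1278, 0.2117]
tool_rot: [0.466, 0.529, -0.462, 0.538]
force: [0.5, -0.4, 0.5]
finger_gap: 0.0908
```

```bash
cat >> h.py <<'E'
def label(s,z=.0145):
    m=cv2.inRange(s["img"],(175,175,165),(255,255,255))
    m=cv2.morphologyEx(m,cv2.MORPH_CLOSE,np.ones((15,15)))
    cs,_=cv2.findContours(m,cv2.RETR_EXTERNAL,cv2.CHAIN_APPROX_NONE); out=[]
    for q in cs:
        if cv2.contourArea(q)>150:
            r=cv2.minAreaRect(on_z(s,q[:,0,:],z)[:,:2].astype(np.float32))
            if abs(min(r[1])-.04)<.006 and abs(max(r[1])-.05)<.006: out.append((r,q[:,0,:].mean(0)))
    return out
E
python3 - <<'E'
from h import *
import pickle
s=snapshot("wrist"); pickle.dump(s,open("w2.pkl","wb")); save("w2",s["img"])
print(label(s)); st=sense(); print(st["ee_pos"],st["joint_positions"].round(3))
for ex in ((.5,.31,.25),): print(delta(ex,down(np.radians(-90))))
E
```

```text
[(((0.5658113956451416, -0.10909628123044968), (0.03945494815707207, 0.04952709749341011), 7.9623613357543945), array([273.83597884,  66.38624339]))]
[ 0.44465333 -0.12726251  0.20867646] [-0.304  0.142  1.818  0.     1.174  1.127]
[ 1.397000e-01  2.400000e-03 -6.500000e-03 -4.182580e+01  1.159703e+02
 -4.251716e+02]
```

View pics/w2.png

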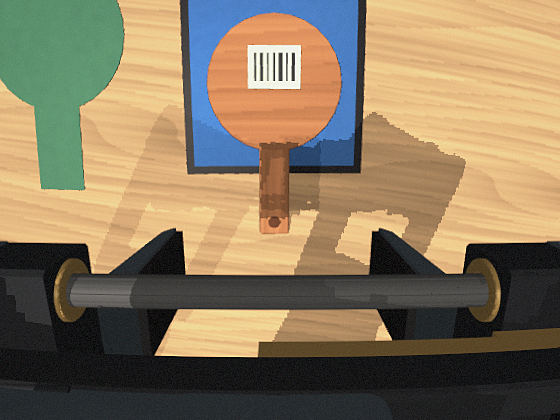

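The board's disc, centred at (275,80), sits well inside the pad. The label measures (0.566, -0.109) at yaw 8°. Next I'll look at the scanner.

Call:
{"fn": "carry_out", "kwargs": {"targets": [[[0.14, 0, 0, -40, 116, -425, 1], [0.14, 0, 0, -40, 116, -425, 1], [0.14, 0, 0, -40, 116, -425, 1], [0.14, 0, 0, -40, 116, -425, 1], [0.14, 0, 0, -40, 116, -425, 1], [0.14, 0, 0, -40, 116, -425, 1], [0.14, 0, 0, -40, 116, -425, 1], [0.14, 0, 0, -40, 116, -425, 1], [0.14, 0, 0, -40, 116, -425, 1], [0.14, 0, 0, -40, 116, -425, 1], [0.14, 0, 0, -40, 116, -425, 1], [0.14, 0, 0, -40, 116, -425, 1], [0.14, 0, 0, -40, 116, -425, 1], [0.14, 0, 0, -40, 116, -425, 1]]]}}

```text
clock: 7.8
ee_pos: [0.4987, 0.3089, 0.246]
tool_rot: [-0.5, -0.5, 0.501, -0.5]
force: [0.5, -0.1, -0.3]
finger_gap: 0.0911
```

```bash
python3 - <<'E'
from h import *
import pickle
s=snapshot("wrist"); pickle.dump(s,open("w3.pkl","wb")); save("w3",s["img"])
st=sense(); print(st["ee_pos"],st["joint_positions"].round(3))
E
```

```text
[0.49878654 0.30913271 0.24612167] [0.535 0.321 1.481 0.    1.339 2.108]
```

View pics/w3.png

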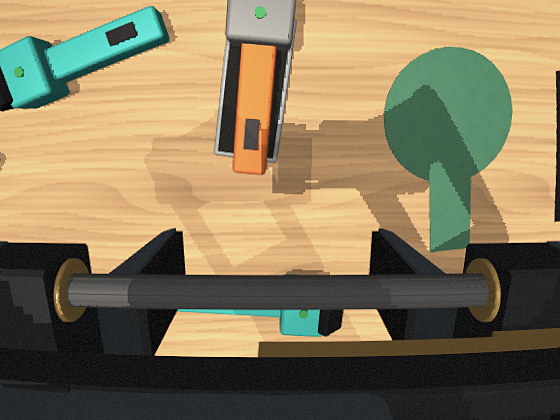

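Wrist view: the orange handle runs from (258,45) to (249,172) with the grey head at (261,15), lying along the grey rest. No other orange item is near.

```bash
python3 - <<'E'
from h import *
import pickle
s=pickle.load(open("w3.pkl","rb"))
q=blob(s,(3,150,90),(18,255,255),(200,42,300,190),9)
save("t",s["img"]); P=on_z(s,q,.043)[:,:2]; print("cam",ray(s,[[280,210]])[0])
print("rect",cv2.minAreaRect(P.astype(np.float32)))
C=cloud(s); m=np.zeros(s["img"].shape[:2],np.uint8); cv2.fillPoly(m,[q.astype(np.int32)],255)
T=C[m>0]; print("z",np.percentile(T[:,2],[5,50,90])); T=T[abs(T[:,2]-np.median(T[:,2]))<.006]
r=cv2.minAreaRect(T[:,:2].astype(np.float32)); print("depth rect",r)
# side edges of top face per row
L=[];Rr=[]
for v in range(55,140,3):
    xs=q[abs(q[:,1]-v)<.6][:,0]; L.append([xs.min()-.5,v]);Rr.append([xs.max()+.5,v])
a=on_z(s,L,.043)[:,:2]; b=on_z(s,Rr,.043)[:,:2]; mid=(a+b)/2
f=np.polyfit(mid[:,0],mid[:,1],1); print("width",np.linalg.norm(a-b,axis=1).mean(),"yaw",np.degrees(np.arctan(f[0])),[np.degrees(np.arctan(np.polyfit(k[:,0],k[:,1],1)[0])) for k in(a,b)],"y at .58",np.polyval(f,.58))
g=cv2.cvtColor(s["img"],cv2.COLOR_RGB2HSV)
col=[(v,g[v,int(round(249+ (172-v)*.07))].tolist()) for v in range(150,182,2)]; print(col)
print("rest corners",on_z(s,[[215.5,155],[274.5,163.5]],.015).round(4), "green dot",on_z(s,[[260.5,12]],.059).round(4))
E
```

```text
cam [0.56803309 0.30938196 0.41605753]
rect ((0.5765724778175354, 0.33242353796958923), (0.03392448276281357, 0.12390840798616409), 84.45503997802734)
z [0.03976524 0.04223271 0.04403379]
depth rect ((0.5765137672424316, 0.3327239453792572), (0.03377808630466461, 0.12461838871240616), 84.41519165039062)
width 0.03387080751011028 yaw -5.651899580827844 [np.float64(-5.727331448232378), np.float64(-5.576332711613711)] y at .58 0.33212703564579904
[(150, [12, 166, 228]), (152, [13, 168, 240]), (154, [14, 170, 238]), (156, [13, 170, 238]), (158, [14, 171, 238]), (160, [14, 166, 239]), (162, [13, 164, 240]), (164, [14, 165, 238]), (166, [14, 164, 239]), (168, [14, 167, 238]), (170, [14, 169, 240]), (172, [10, 191, 226]), (174, [15, 114, 192]), (176, [16, 114, 223]), (178, [15, 113, 216]), (180, [15, 113, 214])]
rest corners [[0.5308 0.3754 0.015 ]
 [0.5213 0.3119 0.015 ]] green dot [[0.6632 0.3236 0.059 ]]
```

```bash
python3 - <<'E'
from h import *
y=np.radians(-5.65);print(delta([.5945,.3306,.0185],down(y-np.pi/2)),sense()["ee_pos"])
E
```

```text
[ 9.680000e-02 -1.000000e-04 -1.000000e-04  2.276297e+02  9.565930e+01
 -2.162310e+01] [0.49878654 0.30913271 0.24612167]
```

Call:
{"fn": "carry_out", "kwargs": {"targets": [[[0.097, 0, 0, 20, 40, -12, 1], [0.097, 0, 0, 50, 80, -21.6, 1], [0.097, 0, 0, 90, 95.6, -21.6, 1], [0.097, 0, 0, 130, 95.6, -21.6, 1], [0.097, 0, 0, 170, 95.6, -21.6, 1], [0.097, 0, 0, 200, 95.6, -21.6, 1], [0.097, 0, 0, 218, 95.6, -21.6, 1], [0.097, 0, 0, 227, 95.6, -21.6, 1], [0.097, 0, 0, 227, 95.6, -21.6, 1], [0.097, 0, 0, 227, 95.6, -21.6, 1], [0.097, 0, 0, 227, 95.6, -21.6, -1], [0.097, 0, 0, 227, 95.6, -21.6, -1], [0.097, 0, 0, 227, 95.6, -21.6, -1], [0.097, 0, 0, 227, 95.6, -21.6, -1], [0.097, 0, 0, 227, 95.6, -21.6, -1], [0.097, 0, 0, 227, 95.6, -21.6, -1], [0.097, 0, 0, 227, 95.6, -21.6, -1], [0.097, 0, 0, 227, 95.6, -21.6, -1]]], "squeeze": 35}}

```text
clock: 9.65
ee_pos: [0.5943, 0.3317, 0.0189]
tool_rot: [-0.524, -0.475, 0.524, -0.475]
force: [0.2, -1.2, -0.0]
finger_gap: 0.0335
```

```bash
python3 - <<'E'
from h import *
st=sense(); print(st["ee_pos"],st["tool_rot"],st["finger_gap"],st["force"],st["joint_positions"].round(3),R.from_quat(st["tool_rot"]).as_matrix().round(3).tolist())
E
```

```text
[0.59428463 0.33172097 0.01892399] [-0.52358291 -0.47511774  0.5237924  -0.47514797] 0.033482486012735256 [ 0.17715529 -1.2203651  -0.00881746] [ 0.492  0.641  1.542 -0.     0.959  2.16 ] [[-0.0, 0.995, -0.097], [-0.0, -0.097, -0.995], [-1.0, -0.0, 0.0]]
```

```bash
python3 - <<'E'
from h import *
y=np.radians(8);u=np.array([np.cos(y),np.sin(y)]);o=np.array([.5658,-.1091])-.1797*u
for z in (.14,.0696): print(o,delta([*o,z],down(y-np.pi/2)))
E
```

```text
[ 0.38784883 -0.13410941] [-2.368000e-01  2.000000e-04  2.000000e-04 -1.209292e+02 -1.602994e+02
  4.836872e+02]
[ 0.38784883 -0.13410941] [-2.368000e-01  2.000000e-04  2.000000e-04 -5.052920e+01 -1.602877e+02
  4.836697e+02]
```

Call:
{"fn": "carry_out", "kwargs": {"targets": [[[0, 0, 0, -5, 0, 0, -1], [0, 0, 0, -20, 0, 0, -1], [0, 0, 0, -45, 0, 0, -1], [0, 0, 0, -75, 0, 0, -1], [-0.01, 0, 0, -100, -6, 20, -1], [-0.03, 0, 0, -115, -16, 50, -1], [-0.05, 0, 0, -121, -30, 90, -1], [-0.07, 0, 0, -121, -43, 130, -1], [-0.09, 0, 0, -121, -56, 170, -1], [-0.11, 0, 0, -121, -70, 210, -1], [-0.13, 0, 0, -121, -83, 250, -1], [-0.15, 0, 0, -121, -96, 290, -1], [-0.17, 0, 0, -121, -109, 330, -1], [-0.19, 0, 0, -121, -122, 370, -1], [-0.21, 0, 0, -121, -135, 408, -1], [-0.222, 0, 0, -121, -146, 440, -1], [-0.232, 0, 0, -121, -155, 465, -1], [-0.237, 0, 0, -121, -160, 480, -1], [-0.237, 0, 0, -121, -160.3, 483.7, -1], [-0.237, 0, 0, -121, -160.3, 483.7, -1]]]}}

```text
clock: 11.65
ee_pos: [0.3882, -0.1343, 0.1407]
tool_rot: [0.465, 0.533, -0.464, 0.534]
force: [0.8, 0.8, -2.4]
finger_gap: 0.0341
```

```bash
python3 - <<'E'
from h import *
import pickle
st=sense(); print(st["ee_pos"],st["finger_gap"],st["force"],st["wrist_torque"])
s=snapshot("wrist"); pickle.dump(s,open("w4.pkl","wb")); save("w4",s["img"]); print(label(s))
y=np.radians(8);u=np.array([np.cos(y),np.sin(y)]);o=np.array([.5658,-.1091])-.1797*u
print(delta([*o,.0696],down(y-np.pi/2)))
E
```

```text
[ 0.38822429 -0.13426184  0.14067842] 0.034101935875489396 [ 0.81020575  0.77216696 -2.44840252] [-0.05261521  0.17933855  0.03318276]
[]
[-3.00000e-04  1.00000e-04 -1.30000e-03  7.09108e+01 -6.25600e-01
  2.38900e-01]
```

View pics/w4.png

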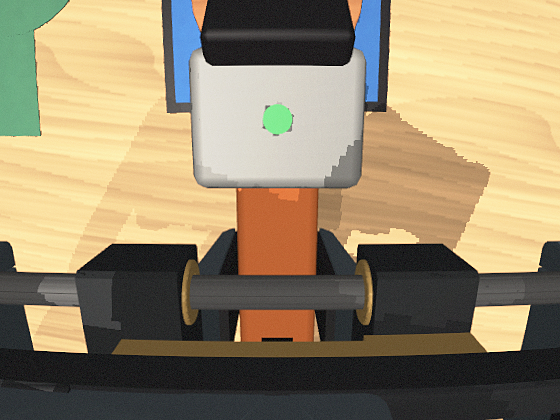

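The scanner is held straight, with its head at (277,118). I'll lower it to scan height, then check pitch and aim from depth and the green dot.

Call:
{"fn": "carry_out", "kwargs": {"targets": [[[0, 0, 0, 15, -0.6, 0.2, -1], [0, 0, 0, 40, -0.6, 0.2, -1], [0, 0, 0, 60, -0.6, 0.2, -1], [0, 0, 0, 69, -0.6, 0.2, -1], [0, 0, 0, 71, -0.6, 0.2, -1], [0, 0, 0, 71, -0.6, 0.2, -1], [0, 0, 0, 71, -0.6, 0.2, -1]]]}}

```text
clock: 12.4
ee_pos: [0.3882, -0.1344, 0.0697]
tool_rot: [0.464, 0.533, -0.463, 0.534]
force: [-0.5, -0.3, -2.1]
finger_gap: 0.0334
```

```bash
python3 - <<'E'
from h import *
st=sense(); print(st["ee_pos"],R.from_quat(st["tool_rot"]).as_matrix().round(4).tolist())
s=snapshot("wrist"); C=cloud(s); 
def plane(u0,v0,u1,v1):
    Q=C[v0:v1,u0:u1].reshape(-1,3); A=np.c_[Q[:,:2],np.ones(len(Q))]; f=np.linalg.lstsq(A,Q[:,2],rcond=None)[0]; return f,Q.mean(0)
f,m=plane(205,80,260,170); print("head plane",f,m)
g,m2=plane(248,195,308,265); print("handle",g,m2)
H=C[70:180,200:355].reshape(-1,3); H=H[abs(H[:,2]-m[2])<.006]; print("head rect",cv2.minAreaRect(H[:,:2].astype(np.float32)))
d=cv2.inRange(cv2.cvtColor(s["img"],cv2.COLOR_RGB2HSV),(50,70,120),(75,255,255)); d[:60]=0;d[180:]=0;d[:,:220]=0;d[:,340:]=0
M=cv2.moments(d,True); dot=on_z(s,[[M['m10']/M['m00'],M['m01']/M['m00']]],m[2]); print("dot",dot)
q=blob(s,(3,150,60),(18,255,255),(225,188,330,268),5)
mid=[]
for v in range(195,235,3):
    xs=q[abs(q[:,1]-v)<.6][:,0]; mid.append(on_z(s,[[(xs.min()+xs.max())/2,v]],m2[2])[0,:2])
mid=np.array(mid); F=np.polyfit(mid[:,0],mid[:,1],1); yaw=np.arctan(F[0]); print("yaw",np.degrees(yaw))
lab=np.array([.5658,-.1091]); 
for yy in (yaw,np.radians(8)):
    rel=lab-dot[0,:2]; u=np.array([np.cos(yy),np.sin(yy)]); print("label rel to dot: fwd",rel@u,"left",rel@[-u[1],u[0]])
si=snapshot("side"); print("side label",[ (r[0],r[1]) for r,_ in label(si)])
E
```

```text
[ 0.38820838 -0.13439065  0.06973697] [[0.0019, 0.9902, 0.1397], [-0.0006, 0.1397, -0.9902], [-1.0, 0.0018, 0.0008]]
head plane [ 0.0375014  -0.23550687  0.06709322] [ 0.45279409 -0.1093098   0.10981685]
handle [ 0.32830783  0.05128759 -0.03504057] [ 0.41303256 -0.13070462  0.09385773]
head rect ((0.45454683899879456, -0.12472343444824219), (0.03760078549385071, 0.05538256838917732), 7.998288154602051)
dot [[ 0.45691594 -0.12435687  0.10981685]]
yaw 7.415876381598557
label rel to dot: fwd 0.10994249983240995 left 0.0010755494768167082
label rel to dot: fwd 0.10994775132114064 left -4.533763513214483e-05
side label []
```

The aim agrees: the label lies 109.9 mm ahead of the head dot (109.7 needed) with 0 mm lateral error, and the head top at 0.1098 m shows the scanner is level. I'll hold for 2 s.

Call:
{"fn": "carry_out", "kwargs": {"targets": [[[0, 0, 0, 0, 0, 0, -1], [0, 0, 0, 0, 0, 0, -1], [0, 0, 0, 0, 0, 0, -1], [0, 0, 0, 0, 0, 0, -1], [0, 0, 0, 0, 0, 0, -1], [0, 0, 0, 0, 0, 0, -1], [0, 0, 0, 0, 0, 0, -1], [0, 0, 0, 0, 0, 0, -1], [0, 0, 0, 0, 0, 0, -1], [0, 0, 0, 0, 0, 0, -1], [0, 0, 0, 0, 0, 0, -1], [0, 0, 0, 0, 0, 0, -1], [0, 0, 0, 0, 0, 0, -1], [0, 0, 0, 0, 0, 0, -1], [0, 0, 0, 0, 0, 0, -1], [0, 0, 0, 0, 0, 0, -1], [0, 0, 0, 0, 0, 0, -1], [0, 0, 0, 0, 0, 0, -1], [0, 0, 0, 0, 0, 0, -1], [0, 0, 0, 0, 0, 0, -1]]]}}

```text
clock: 14.5
ee_pos: [0.3873, -0.1343, 0.0689]
tool_rot: [0.464, 0.534, -0.464, 0.534]
force: [0.3, -1.2, -2.0]
finger_gap: 0.0339
```

```bash
python3 - <<'E'
from h import *
st=sense(); print(st["ee_pos"],st["clock"])
for z in (.14,.025,.0185): print(delta([.5943,.3315,z],down(np.radians(-95.6))))
E
```

```text
[ 0.38729655 -0.1342764   0.06893782] 14.5
[ 2.375000e-01 -1.000000e-04 -0.000000e+00 -7.101080e+01  2.698883e+02
 -4.323953e+02]
[ 2.375000e-01 -1.000000e-04 -0.000000e+00  4.398920e+01  2.698823e+02
 -4.323854e+02]
[ 2.375000e-01 -1.000000e-04 -0.000000e+00  5.048920e+01  2.698820e+02
 -4.323848e+02]
```

Call:
{"fn": "carry_out", "kwargs": {"targets": [[[0, 0, 0, -15, 0, 0, -1], [0.01, 0, 0, -40, 6, -10, -1], [0.025, 0, 0, -60, 20, -32, -1], [0.045, 0, 0, -71, 44, -70, -1], [0.066, 0, 0, -71, 69, -110, -1], [0.088, 0, 0, -71, 94, -151, -1], [0.11, 0, 0, -71, 119, -191, -1], [0.132, 0, 0, -71, 144, -231, -1], [0.154, 0, 0, -71, 169, -271, -1], [0.175, 0, 0, -71, 194, -311, -1], [0.196, 0, 0, -71, 217, -348, -1], [0.212, 0, 0, -71, 238, -381, -1], [0.226, 0, 0, -71, 254, -407, -1], [0.234, 0, 0, -71, 265, -425, -1], [0.237, 0, 0, -65, 270, -432.7, -1], [0.237, 0, 0, -45, 270, -432.7, -1], [0.237, 0, 0, -15, 270, -432.7, -1], [0.237, 0, 0, 15, 270, -432.7, -1], [0.237, 0, 0, 35, 270, -432.7, -1], [0.237, 0, 0, 44, 270, -432.7, -1]]]}}

```text
clock: 16.5
ee_pos: [0.5924, 0.33, 0.0219]
tool_rot: [-0.522, -0.475, 0.526, -0.475]
force: [-1.1, -0.6, -2.1]
finger_gap: 0.0337
```

Call:
{"fn": "carry_out", "kwargs": {"targets": [[[0, 0, 0, 1, 0, 0, -1], [0, 0, 0, 2, 0, 0, -1], [0, 0, 0, 3, 0, 0, -1], [0, 0, 0, 4, 0, 0, -1], [0, 0, 0, 5, 0, 0, -1], [0, 0, 0, 5.7, 0, 0, -1], [0, 0, 0, 5.7, 0, 0, -1], [0, 0, 0, 5.7, 0, 0, -1]]]}}

```text
clock: 17.3
ee_pos: [0.5944, 0.3319, 0.0193]
tool_rot: [0.524, 0.475, -0.524, 0.475]
force: [-0.4, -0.2, -2.8]
finger_gap: 0.034
```

```bash
python3 - <<'E'
from h import *
st=sense(); print(st["ee_pos"],st["clock"],st["force"],st["finger_gap"])
E
```

```text
[0.59437704 0.33186518 0.01932308] 17.3 [-0.39716266 -0.24849192 -2.83842216] 0.03404886516504437
```

Call:
{"fn": "carry_out", "kwargs": {"targets": [[[0, 0, 0, 0.2, 0, 0, -1], [0, 0, 0, 0.4, 0, 0, -1], [0, 0, 0, 0.6, 0, 0, -1], [0, 0, 0, 0.6, 0, 0, -1], [0, 0, 0, 0.6, 0, 0, -1]]]}}

```text
clock: 17.8
ee_pos: [0.5944, 0.3319, 0.0189]
tool_rot: [0.524, 0.475, -0.524, 0.475]
force: [-0.5, 0.1, -0.3]
finger_gap: 0.0335
```

The force shows the rest now carries the weight. I'll release gently and rise.

Call:
{"fn": "carry_out", "kwargs": {"targets": [[[0, 0, 0, 0, 0, 0, -0.1], [0, 0, 0, 0, 0, 0, 0.2], [0, 0, 0, 0, 0, 0, 0.5], [0, 0, 0, 0, 0, 0, 1], [0, 0, 0, 0, 0, 0, 1], [0, 0, 0, 0, 0, 0, 1], [0, 0, 0, -20, 0, 0, 1], [0, 0, 0, -60, -15, 0, 1], [0, 0, 0, -110, -45, 0, 1], [0, 0, 0, -160, -75, 0, 1], [0, 0, 0, -205, -95, 0, 1], [0, 0, 0, -225, -95, 0, 1], [0, 0, 0, -225, -95, 0, 1]]]}}

```text
clock: 19.1
ee_pos: [0.5009, 0.3428, 0.2503]
tool_rot: [0.528, 0.475, -0.519, 0.476]
force: [0.7, -0.5, 0.3]
finger_gap: 0.091
```

```bash
python3 - <<'E'
from h import *
s=snapshot("wrist"); save("w5",s["img"])
q=blob(s,(3,150,90),(18,255,255),(200,42,320,200),9); P=on_z(s,q,.043)[:,:2]
print("rect",cv2.minAreaRect(P.astype(np.float32)))
y=np.radians(8);u=np.array([np.cos(y),np.sin(y)]); h=np.array([.5658,-.1091])-.125*u
print(h,delta([*h,.15],down(y-np.pi/2)),delta([*h,.0055],down(y-np.pi/2)),sense()["ee_pos"])
E
```

```text
rect ((0.5766928195953369, 0.33430105447769165), (0.033272795379161835, 0.12368211150169373), 84.56884765625)
[ 0.44201649 -0.12649664] [-2.360000e-01 -3.600000e-03 -5.800000e-03  9.492620e+01 -1.351920e+01
  4.722662e+02] [-2.360000e-01 -3.600000e-03 -5.800000e-03  2.394228e+02 -1.428800e+01
  4.728872e+02] [0.50038921 0.34191328 0.24702532]
```

View pics/w5.png

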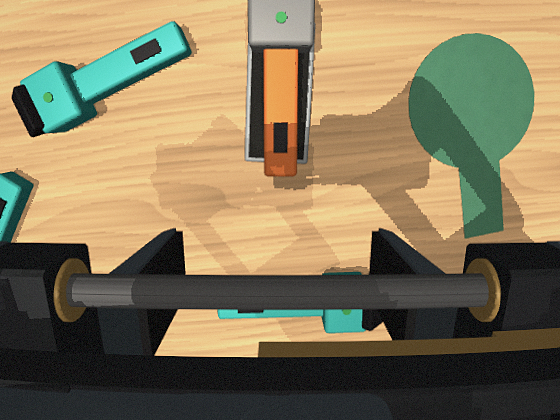

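The scanner is back on the rest in the same relation as before: 19 px gap on the left and 10 px on the right, head towards +x. Next I'll return to the board handle.

Call:
{"fn": "carry_out", "kwargs": {"targets": [[[-0.237, 0, 0, 95, -13.5, 472, 1], [-0.237, 0, 0, 95, -13.5, 472, 1], [-0.237, 0, 0, 95, -13.5, 472, 1], [-0.237, 0, 0, 95, -13.5, 472, 1], [-0.237, 0, 0, 95, -13.5, 472, 1], [-0.237, 0, 0, 95, -13.5, 472, 1], [-0.237, 0, 0, 95, -13.5, 472, 1], [-0.237, 0, 0, 95, -13.5, 472, 1], [-0.237, 0, 0, 95, -13.5, 472, 1], [-0.237, 0, 0, 95, -13.5, 472, 1], [-0.237, 0, 0, 95, -13.5, 472, 1], [-0.237, 0, 0, 95, -13.5, 472, 1], [-0.237, 0, 0, 95, -13.5, 472, 1], [-0.237, 0, 0, 95, -13.5, 472, 1], [-0.237, 0, 0, 95, -13.5, 472, 1]]]}}

```text
clock: 20.65
ee_pos: [0.4408, -0.1265, 0.1487]
tool_rot: [0.463, 0.534, -0.463, 0.534]
force: [0.4, -0.4, -0.2]
finger_gap: 0.0911
```

```bash
python3 - <<'E'
from h import *
import pickle
st=sense(); print(st["ee_pos"])
s=snapshot("wrist"); r=label(s); print(r); save("w6",s["img"])
c=np.array(r[0][0][0]); y=np.radians(8);u=np.array([np.cos(y),np.sin(y)]); h=c-.125*u
print(h,delta([*h,.0055],down(y-np.pi/2)))
for n in("w3","side"):
    q=pickle.load(open(n+".pkl","rb")); b=(370,30,525,255) if n=="w3" else (235,200,315,270)
    print("mat",n,paddle(on_z(q,blob(q,(55,70,15),(92,255,255),b,5),0)[:,:2]))
E
```

```text
[ 0.44082175 -0.12649333  0.14872085]
[(((0.5659396648406982, -0.10893073678016663), (0.039645567536354065, 0.05022617056965828), 8.050198554992676), array([277.42060086,  44.38626609]))]
[ 0.44215616 -0.12632737] [ 1.800000e-03 -0.000000e+00 -3.000000e-04  1.432649e+02  1.360100e+00
 -7.330000e-02]h.py:37: RuntimeWarning: Mean of empty slice.
  mid=(h[lat>0].mean(0)+h[lat<0].mean(0))/2; u2=(cen-mid)/np.linalg.norm(cen-mid); far=cen-u2*.15
  ret = um.true_divide(
Traceback (most recent call last):
  File "h.py", line 39, in paddle
    return cen,r,np.degrees(np.arctan2(u2[1],u2[0])),(a@-u2).max(),np.ptp(lat)
                                                                   ~~~~~~^^^^^
ValueError: zero-size array to reduction operation maximum which has no identity
```

Grasp the handle and meanwhile fix the mat measurement in the wrist view w3 by clicked edge points.

Call:
{"fn": "carry_out", "kwargs": {"targets": [[[0, 0, 0, 45, 1.4, 0, 1], [0, 0, 0, 90, 1.4, 0, 1], [0, 0, 0, 125, 1.4, 0, 1], [0, 0, 0, 140, 1.4, 0, 1], [0, 0, 0, 143, 1.4, 0, 1], [0, 0, 0, 143, 1.4, 0, 1], [0, 0, 0, 143, 1.4, 0, -1], [0, 0, 0, 143, 1.4, 0, -1], [0, 0, 0, 143, 1.4, 0, -1], [0, 0, 0, 143, 1.4, 0, -1], [0, 0, 0, 143, 1.4, 0, -1], [0, 0, 0, 143, 1.4, 0, -1], [0, 0, 0, 143, 1.4, 0, -1], [0, 0, 0, 143, 1.4, 0, -1]]], "squeeze": 25}}

```text
clock: 22.1
ee_pos: [0.4419, -0.1272, 0.0056]
tool_rot: [0.464, 0.534, -0.464, 0.534]
force: [-0.2, 0.6, 0.3]
finger_gap: 0.03
```

```bash
python3 - <<'E'
from h import *
import pickle
st=sense(); print(st["ee_pos"],st["finger_gap"])
# mat in w3: disc edge + tongue edge pixel picks, refined by hue mask edges
q=pickle.load(open("w3.pkl","rb")); hs=cv2.cvtColor(q["img"],cv2.COLOR_RGB2HSV)
m=cv2.inRange(hs,(50,40,0),(95,255,255)); m[:,:372]=0; m[260:]=0; m[:,530:]=0
m=cv2.morphologyEx(m,cv2.MORPH_OPEN,np.ones((3,3))); m=cv2.morphologyEx(m,cv2.MORPH_CLOSE,np.ones((9,9)))
cs,_=cv2.findContours(m,cv2.RETR_EXTERNAL,cv2.CHAIN_APPROX_NONE); c=max(cs,key=cv2.contourArea)[:,0,:].astype(float)
xy=on_z(q,c,0)[:,:2]; print(cv2.boundingRect(c.astype(np.int32)))
d=xy[c[:,1]<160]; A=np.c_[2*d,np.ones(len(d))]; s=np.linalg.lstsq(A,(d**2).sum(1),rcond=None)[0]; cen=s[:2]; print("cen",cen,"r",np.sqrt(s[2]+cen@cen))
mid=[]
for v in range(190,236,4):
    xs=c[abs(c[:,1]-v)<.6][:,0]; a=on_z(q,[[xs.min()-.5,v],[xs.max()+.5,v]],0)[:,:2]; mid.append(a.mean(0))
    if v in(190,214,234): print(v,xs.min(),xs.max(),np.linalg.norm(a[0]-a[1]))
t=cen-np.mean(mid,0); yaw=np.arctan2(t[1],t[0]); f=np.polyfit(*np.array(mid).T,1); print("yaw",np.degrees(yaw),np.degrees(np.arctan(f[0])))
for yd,cc in ((5.6,(.573,.1163)),(np.degrees(yaw),cen)):
    y=np.radians(yd); h=np.array(cc)-.11*np.array([np.cos(y),np.sin(y)])
    print(yd,h,delta([*h,st["ee_pos"][2]],down(y-np.pi/2)))
E
```

```text
[ 0.44190654 -0.12718677  0.00560012] 0.02997321533696224
(384, 47, 128, 205)
cen [0.57305249 0.11726608] r 0.07399171138242437
190 430.0 469.0 0.0486739127398918
214 430.0 469.0 0.04949474705454484
234 430.0 469.0 0.050244930152530974
yaw 6.045391045404942 6.435434724933676
5.6 [0.46352499 0.10556588] [ 4.200000e-02 -2.000000e-04  1.000000e-04  3.850000e-02  5.382660e+01
 -2.274727e+02]
6.045391045404942 [0.46366422 0.10568128] [ 3.420000e-02 -2.000000e-04  1.000000e-04  3.850000e-02  5.398060e+01
 -2.275676e+02]
```

Call:
{"fn": "carry_out", "kwargs": {"targets": [[[0.001, 0, 0, 0, 2, -8, -1], [0.004, 0, 0, 0, 5.5, -23, -1], [0.006, 0, 0, 0, 9.5, -40, -1], [0.009, 0, 0, 0, 13.5, -57, -1], [0.012, 0, 0, 0, 17.5, -74, -1], [0.015, 0, 0, 0, 21.6, -91, -1], [0.017, 0, 0, 0, 25.6, -108, -1], [0.02, 0, 0, 0, 29.7, -125, -1], [0.023, 0, 0, 0, 33.7, -142, -1], [0.025, 0, 0, 0, 37.7, -159, -1], [0.028, 0, 0, 0, 41.8, -176, -1], [0.03, 0, 0, 0, 45.8, -193, -1], [0.033, 0, 0, 0, 49.4, -208, -1], [0.035, 0, 0, 0, 52, -219, -1], [0.036, 0, 0, 0, 53.5, -225.5, -1], [0.036, 0, 0, 0, 54, -227.5, -1], [0.036, 0, 0, 0, 54, -227.5, -1], [0.036, 0, 0, 0, 54, -227.5, -1]]]}}

```text
clock: 23.9
ee_pos: [0.4636, 0.1057, 0.0056]
tool_rot: [0.474, 0.525, -0.473, 0.525]
force: [-0.7, 2.0, -0.6]
finger_gap: 0.0294
```

Call:
{"fn": "carry_out", "kwargs": {"targets": [[[0, 0, 0, 0, 0, 0, 1], [0, 0, 0, 0, 0, 0, 1], [0, 0, 0, 0, 0, 0, 1], [0, 0, 0, 0, 0, 0, 1], [0, 0, 0, 0, 0, 0, 1], [0, 0, 0, 0, 0, 0, 1], [0, 0, 0, -20, 0, 0, 1], [0, 0, 0, -60, 0, 0, 1], [0, 0, 0, -110, 0, 0, 1], [0, 0, 0, -160, 0, 0, 1], [0, 0, 0, -200, 0, 0, 1], [0, 0, 0, -220, 0, 0, 1], [0, 0, 0, -220, 0, 0, 1], [0, 0, 0, -220, 0, 0, 1]]]}}

```text
clock: 25.3
ee_pos: [0.4632, 0.1055, 0.225]
tool_rot: [0.473, 0.525, -0.474, 0.525]
force: [0.3, 0.2, -0.8]
finger_gap: 0.0906
```

```bash
python3 - <<'E'
from h import *
st=sense(); print(st["ee_pos"],st["clock"])
s=snapshot("wrist"); save("w7",s["img"]); r=label(s); print(r)
for q,_ in r:
    y=np.radians(q[2]); print("centre",np.array(q[0])-.015*np.array([np.cos(y),np.sin(y)]))
E
```

```text
[0.46318779 0.10545912 0.22500055] 25.3
[(((0.5883305072784424, 0.11934194713830948), (0.039554789662361145, 0.049668047577142715), 5.858588218688965), array([276.17297297,  59.88648649]))]
centre [0.57340885 0.11781084]
```

View pics/w7.png

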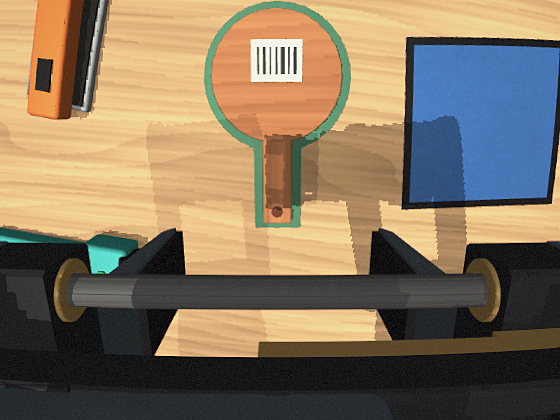

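Green shows evenly all round the board (disc at 278,75; handle end at 277,222). I'll do one last check that the bystanders and scanner haven't moved, then hand in.

```bash
python3 - <<'E'
from h import *
import pickle
a=pickle.load(open("scene.pkl","rb"))["img"]; b=snapshot("scene")["img"]
for n,(x0,y0,x1,y1) in dict(box=(155,182,192,212),candle=(182,200,210,232),mug=(205,222,250,265),scanner=(262,236,335,275)).items():
    A,B=[cv2.cvtColor(i[y0:y1,x0:x1],cv2.COLOR_RGB2GRAY).astype(np.float32) for i in (a,b)]; print(n,cv2.phaseCorrelate(A,B),abs(A-B).mean())
finish_job()
E
```

```text
box ((-0.06943215635102007, 0.17726220730978248), 0.8940044871966044) 5.998198
candle ((8.999093846462358e-05, 0.0038408787638655184), 1.0045539248734712) 2.484375
mug ((0.5090257549370065, 0.4590700064529756), 0.962854926497848) 2.766925
scanner ((0.6670664260018313, 0.12935430973984907), 0.9557923460006714) 4.089919
the job is handed in; nothing more can be done
```

I handed the job in at about 25 s of the 72 s allowed, with every step done in the order asked; no verdict was reported.

- **Board on the pad:** I dragged it flat by its handle. The wrist view showed the whole disc inside the blue pad.
- **Scan:** I held the scanner for 2 s at about 10 cm. Just before the hold, the aim point was within about 1 mm of the label's middle. The measured tool position drifted by about 1 mm over the hold, which is within the reading noise. Nothing confirms the scan itself beyond this geometry.
- **Scanner back on the rest:** I lowered it until the rest took its weight, then released it. Its head points the original way and the gaps to the rest's sides match. The two position checks differ by 0 to 2 mm from where it started, which is within the calibration.
- **Board on the mat:** I slid it flat again, and green shows all round it. The board's centre is at (0.573, 0.118) m, yaw 5.9°. The mat measured (0.573, 0.117) m, yaw between 5.5° and 6.4° depending on the view.
- **Bystanders:** The candle jar and trinket box show no real image shift. The mug's picture region shifted by about 0.5 px, probably from changed shadows, since the arm never came near it. The turquoise look-alikes were not touched.

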